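# Slide a check weight along the rail into the corner pocket

### The arm

A 7-joint arm with a two-finger parallel gripper is mounted at the origin on the work surface. World frame = base frame: x ahead of the robot, y to its left, z up, the work surface at z = 0. Lengths are in m, angles in rad, forces in N, time in s.
With the tool pointing down it reaches from about 0.425 to 0.925 m from the base axis. Payload 6.8 kg.
Tool frame: the origin (TCP) lies on the mounting face of the last link; the fingertips stand 173 mm ahead of it and the grasp point (between the pads) lies 155 mm ahead of it (grip_point_offset is the distance from the TCP to the grasp point, in m); x points along the fingers, z is the direction in which the jaws open and shut, and the axes are right-handed (so a half turn about x gives the same grasp; the last joint's range is limited). The gripper opens to 85 mm and grips with 20 to 120 N. Pads are 22 mm wide; open, the fingers measure 114 mm over their backs; the gripper's body (76 mm by 85 mm) begins 54 mm behind the grasp point. The pads swing forward as they close: fully open they stand 13 mm farther back than shut.
Start: joints at [1.159, 0.477, 0.022, 1.555, -0.011, 1.109, -0.083], TCP at [0.202, -0.644, 0.405] pointing down, gripper open.
Joint ranges: [-2.96, 2.96], [-0.34, 2.1], [-1.41, 1.46], [0.24, 2.44], [-1.37, 4.51], [0.17, 1.92], [-2.96, 2.96]. Speed limits (rad/s): [2.39, 2.39, 3.14, 3.14, 3.14, 3.14, 3.14].

### API

Orientations are given as a rotation vector (axis times angle).
In Python, from bench import * gives the robot as it stands. The module is installed in compiled form; this text tells all that it offers.
- The arm moves only by the tool servo_tool, never from a script. Its argument "motion" is a list of rows, each a list of 5 numbers: the shift along the tool's x, y, z in m, then the turn about the tool's x in degrees, then the gripper command: -1 is fully open, 1 is shut, values between are in proportion. In form: [[dx, dy, dz, turn, fingers], ...]. A call has 1 to 8 rows; each row is the pose to reach, as a shift and turn from the pose measured when the call began, along the tool's axes at that moment; what a row does not reach only later rows make up. A row lasts 1/10 s, in which the tool goes at most 50 mm and 8.59 degrees, less where a joint would pass 70% of its speed; a pose out of reach is approached as far as the arm can. A call with a gripper value outside its range is refused whole. The fingers move at their own pace and stop on an object; "force" is the grip in N (left out, the last holds). Time passes only in rows, so rows that repeat a pose let the fingers close. It gives the time, the measured TCP pose, the force and the opening at its end, in the units of the state.
- get_obs(): the state, without advancing time (a new reading comes with each control period).
- grab_frame(name): name is "scene" or "top" or "wrist"; returns the picture (384x512x3 uint8, red, green, blue); there is no depth.
- camera_params(name): a dict with "mtx" (3x3 intrinsics, pixels), "world_to_cam" (4x4, takes a point from world to camera coordinates); the wrist camera has in their place "T_tool_cam" (4x4, takes a point from camera to tool coordinates, whose origin is the TCP and whose axes are the tool frame's). Camera axes: x right, y down, z forward; pixel columns grow to the right and rows downward; lengths in m; the calibration is good to about 2 mm. A picture is of the moment at which its call begins: read the wrist's pose just before it. camera_params takes no time and is no camera call.
- hand_in(): hands the job in, once; it reports no verdict.
The state is a dict: "clock": time; "joints": joint angles; "qvel": joint speeds; "tau": joint torques, N m; "tcp_pos": TCP position; "orientation": TCP orientation; "contact_force": force on the tool from outside, world axes, zero at the start; "moment": the same for the moment, N m; "grip_width": finger opening in m.
Only numpy, scipy, OpenCV 4.12 (cv2) and the standard library are available. Lean on these libraries where they do the work, as an engineer would, in place of code of your own. Each camera call takes 0.05 s, during which the arm holds its last target. There are 200 camera calls.

### The job

At the weighing bench, use the fingertips to push the larger flat steel disc weight straight across the black tray until it lies against the long rail, then slide it along the rail, keeping it against the rail, into the corner pocket until it is fully home against both the rail and the end stop. Only push it: do not lift, tip or carry it, and leave all the other weights, bottles and tools where they are. Finish with the hand clear of everything.

Things in the scene. Friction and masses are not known exactly. Their poses are not given: they have to be found in the camera images.
- disc: The weight to move: a plain flat steel disc, 40 mm diameter, 20 mm high, about 0.2 kg (varies), lying loose and flat on the tray. Origin at the centre of its underside, z up. It slides easily on the tray and along the rail (friction about 0.24 to 0.36) and may turn about its own axis as it goes.
- tray: Black locating tray fixed to the bench, 200 (x) by 300 (y) by 10 mm high; place and yaw vary. Origin at the centre of its underside, z up; weights lie on its floor, z = +10 mm. The disc starts on the -y half, off the rail, and must be against the rail before its centre passes the tray's middle (y = 0). Near its +y half stand two small bystander weights.
- rail (a point): Middle of the foot of the rail's inner face (x = +70, y = 0, z = +10 mm in the tray's frame; axes as the tray's). The aluminium rail is 20 mm wide, stands 14 mm above the floor and runs along the tray's y axis on its +x side, y = -145 to +145 mm. The disc touches it when its centre is 20 mm from this face, at tray x = +50 mm.
- pocket (a point): Centre of the disc's underside when home in the corner pocket: x = +50, y = +100, z = +10 mm in the tray's frame. The pocket is the corner of the rail and the aluminium end stop, which is 14 mm high, its face at tray y = +120 mm, from x = +6 to +70 mm.
- lip (a point): Free end of the low aluminium lip that closes the pocket on its open side (x = +23.5, y = +98, z = +16 mm in the tray's frame): 5 mm thick, 6 mm high above the floor, running 22 mm from the end stop towards -y, its inner face at x = +26 mm. So the disc enters only along the rail, with 4 mm of play.
- small_disc: Bystander: small flat steel disc weight, 24 mm diameter, 12 mm high, loose on the tray's near (-x) +y part. Origin at the centre of its underside.
- knob_weight: Bystander: brass weight with a knob, 28 mm diameter, 46 mm high, loose on the tray's near (-x) +y part. Origin at the centre of its underside.
- vial: Bystander: small amber vial with a red cap, 28 mm diameter, 52 mm high, on the bench left of the tray. Origin at the centre of its underside.
- jar: Bystander: white jar with a green cap, 84 mm diameter, 130 mm high, on the bench. Origin at the centre of its underside.
- flask: Bystander: white jar with a blue cap, 60 mm diameter, 100 mm high, on the bench. Origin at the centre of its underside.
- dish: Bystander: shallow white dish, 80 mm diameter, 18 mm high, on the bench. Origin at the centre of its underside.
- spatula: Bystander: slim steel spatula, 165 mm long, 6 mm high, lying on the bench. Origin under its middle, x along it.
There are look-alikes about, which are no part of the job. Leave any purple look-alike of the disc alone.

How it is judged:
On the way, in this order (a step that is already met when the one before it is completed fails the run):
1. the disc lies against the rail, still on the -y half of the tray (within 4 mm of the rail) (x of disc in the frame of tray above 0.046 m and y of disc in the frame of tray below 0 m and angle between disc's own z axis and vertical below 0.06 rad), for 0.1 s.
2. the disc, against the rail, passes between the middle of the tray and the pocket (x of disc in the frame of tray above 0.046 m and y of disc in the frame of tray between 0.03 and 0.09 m and angle between disc's own z axis and vertical below 0.06 rad), for 0.05 s.
3. the disc is home in the corner pocket (x of disc in the frame of tray above 0.0465 m and y of disc in the frame of tray above 0.0965 m and angle between disc's own z axis and vertical below 0.06 rad), for 0.2 s.
At the end, for the whole second after the job is handed in: The disc rests flat on the tray floor in the corner pocket, within 3.5 mm of touching both the rail and the end stop, at rest, and no other weight, bottle, dish or tool has moved 10 mm (all of step 3 and x of disc in the frame of tray below 0.053 m and y of disc in the frame of tray below 0.103 m and z of disc in the frame of tray below 0.0125 m and linear speed of disc below 0.01 m/s and distance of each of small_disc, knob_weight, vial, jar, flask, dish, spatula from where it was at the start of the episode below 0.01 m).
It fails at once if the disc is lifted (more than 5 mm off the tray floor) (z of disc in the frame of tray above 0.015 m).
It fails at once if the disc is tipped (over 0.2 rad) (angle between disc's own z axis and vertical above 0.2 rad).
It fails at once if the disc is past the middle of the tray and more than 8 mm off the rail (y of disc in the frame of tray above 0 m and x of disc in the frame of tray below 0.042 m).
It fails at once if another weight, bottle, dish or tool is disturbed (moved 10 mm) (distance of any of small_disc, knob_weight, vial, jar, flask, dish, spatula from where it was at the start of the episode above 0.01 m).
It also fails if it takes over 54 s, if anything falls off the work surface, if the arm or the gripper's body presses on something with over 40 N, if the wrist force passes 120 N, or if a joint passes its speed limit or range.

## Working session

There is one attempt and no reset: what is moved stays moved. The work goes in short steps, Python scripts to look and compute and a tool call to move; the robot and the scene stay as the last step left them, time stands still between calls to the robot, and variables do not carry over. Pictures are saved under pics/ and viewed, about 8 in all and at most 12, crops included, and the job is handed in when it is done.

Besides the shell and the picture viewer there is one more tool, called after "Request:" as name(argument=value, ...), one argument or row to a line, values as JSON. servo_tool: Moves the arm, as the interface text tells. Its arguments: {"type":"object","properties":{"motion":{"type":"array","items":{"type":"array","items":{"type":"number"}}},"force":{"type":"number"}},"required":["motion"]}

```bash
mkdir -p pics; python3 - <<'E'
from bench import *
import cv2,numpy as np
o=get_obs();print({k:np.round(v,4) for k,v in o.items()})
for n in("scene","top"):
    p=camera_params(n);print(n,np.round(p["mtx"],1).tolist(),np.round(p["world_to_cam"],4).tolist())
    cv2.imwrite(f"pics/{n}0.png",grab_frame(n)[:,:,::-1])
print(np.round(camera_params("wrist")["T_tool_cam"],4).tolist())
E
```

```text
{'clock': np.float64(0.0), 'joints': array([ 1.1589,  0.4778,  0.0224,  1.5565, -0.0115,  1.1093, -0.0831]), 'qvel': array([-0.0012,  0.0004, -0.0004, -0.0006, -0.    , -0.0018,  0.    ]), 'tau': array([ 1.00000e-04, -5.96452e+01,  1.60810e+00, -2.81201e+01,
        1.24000e-02,  9.40000e-03,  0.00000e+00]), 'tcp_pos': array([ 0.2018, -0.6438,  0.4037]), 'orientation': array([ 0.9836,  1.3394, -0.982 ]), 'contact_force': array([ 0.2651,  0.4817, -0.3789]), 'moment': array([-0.0296,  0.0566, -0.0247]), 'grip_width': np.float64(0.0854)}
scene [[405.0, 0.0, 255.9], [0.0, 405.0, 189.7], [0.0, 0.0, 1.0]] [[0.6842, 0.7293, -0.0025, -0.3925], [0.3833, -0.3626, -0.8495, -0.157], [-0.6204, 0.5803, -0.5276, 1.3801], [0.0, 0.0, 0.0, 1.0]]
top [[441.8, 0.0, 252.8], [0.0, 441.8, 192.1], [0.0, 0.0, 1.0]] [[-0.0096, -0.9999, 0.0065, 0.0169], [-0.9911, 0.0087, -0.1329, 0.5424], [0.1328, -0.0077, -0.9911, 1.2344], [0.0, 0.0, 0.0, 1.0]]
[[0.0004, -0.3129, 0.9498, 0.031], [0.0005, -0.9498, -0.3129, 0.08], [1.0, 0.0006, -0.0002, 0.0009], [0.0, 0.0, 0.0, 1.0]]
```

View pics/top0.png

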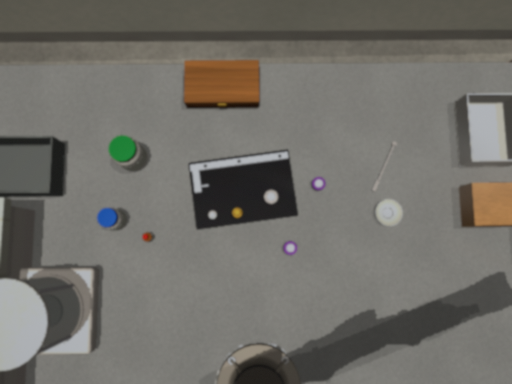

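View pics/scene0.png

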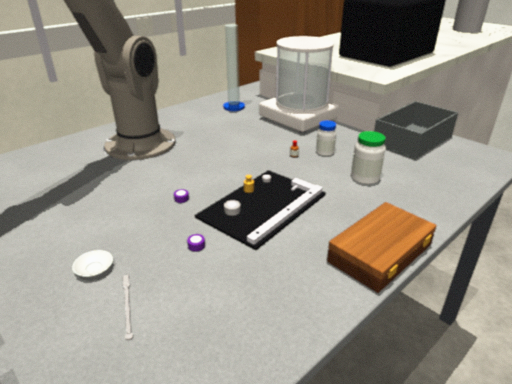

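The top view shows the tray with corners at about (189,162), (288,150), (297,215) and (198,228). The rail is along its upper edge (+x), the end stop and lip are at the left near (197,180), the disc is at (271,197), and the small disc and knob weight are at (212,215) and (237,212). The two purple look-alikes lie off the tray.

```bash
cat > h.py <<'E'
from bench import *
import cv2,numpy as np
from scipy.spatial.transform import Rotation as R
def tool():
    o=get_obs();T=np.eye(4);T[:3,:3]=R.from_rotvec(o["orientation"]).as_matrix();T[:3,3]=o["tcp_pos"];return T
def cam(n):
    p=camera_params(n)
    return p["mtx"],(np.linalg.inv(tool()@p["T_tool_cam"]) if n=="wrist" else p["world_to_cam"])
def unproj(K,W,px,z):
    C=np.linalg.inv(W);d=C[:3,:3]@np.linalg.solve(K,[px[0],px[1],1.]);return C[:3,3]+d*(z-C[2,3])/d[2]
def proj(K,W,P):
    return cv2.projectPoints(np.float64(P),cv2.Rodrigues(W[:3,:3])[0],W[:3,3],K,None)[0][:,0]
E
python3 - <<'E'
from h import *
K,W=cam("top")
print(tool().round(3))
for n,px,z in [("+x+y",(189,162),.005),("+x-y",(288,150),.005),("-x-y",(297,215),.005),("-x+y",(198,228),.005),("disc",(271,197),.03),("small",(212,215),.022),("knob",(237,212),.05)]:
    print(n,unproj(K,W,px,z).round(4))
E
```

```text
[[-0.001  0.954  0.299  0.202]
 [ 0.002  0.299 -0.954 -0.644]
 [-1.    -0.    -0.002  0.404]
 [ 0.     0.     0.     1.   ]]
+x+y [0.6388 0.2004 0.005 ]
+x-y [ 0.6728 -0.0946  0.005 ]
-x-y [ 0.4781 -0.1171  0.005 ]
-x+y [0.4428 0.1724 0.005 ]
disc [ 0.5288 -0.0405  0.03  ]
small [0.479  0.1303 0.022 ]
knob [0.4845 0.0573 0.05  ]
```

Request:
servo_tool(
  motion=[
    [0,0.03,-0.0325,0,-1],
    [0,0.06,-0.065,0,-1],
    [0,0.09,-0.0975,0,-1],
    [0,0.12,-0.13,0,-1],
    [0,0.15,-0.1625,0,-1],
    [0,0.18,-0.195,0,-1],
    [0,0.21,-0.2275,0,-1],
    [0,0.24,-0.26,0,-1],
  ],
)

```text
clock: 0.9
tcp_pos: [0.3534, -0.3221, 0.4041]
orientation: [0.984, 1.339, -0.982]
contact_force: [0.5, 0.4, 0.1]
grip_width: 0.0855
```

Request:
servo_tool(
  motion=[
    [0,0.03,-0.0325,2,-1],
    [0,0.06,-0.065,4,-1],
    [0,0.09,-0.0975,6,-1],
    [0,0.12,-0.13,8,-1],
    [0,0.15,-0.1625,10,-1],
    [0,0.18,-0.195,11,-1],
    [0,0.21,-0.2275,11,-1],
    [0,0.24,-0.26,11,-1],
  ],
)

```text
clock: 1.7
tcp_pos: [0.5049, -0.0007, 0.4043]
orientation: [1.127, 1.262, -1.127]
contact_force: [0.5, -0.3, -0.7]
grip_width: 0.0852
```

Request:
servo_tool(
  motion=[
    [0,0,0,0,-1],
    [0,0,0,0,-1],
  ],
)

```text
clock: 1.9
tcp_pos: [0.5049, 0.0004, 0.4039]
orientation: [1.125, 1.264, -1.125]
contact_force: [-0.3, -0.6, -0.3]
grip_width: 0.0855
```

```bash
python3 - <<'E'
from h import *
print(get_obs()["clock"],tool().round(4).tolist())
K,W=cam("wrist");np.savez("w1.npz",K=K,W=W)
im=grab_frame("wrist")[:,:,::-1];cv2.imwrite("pics/w1.png",cv2.resize(im,None,fx=1.5,fy=1.5))
E
```

```text
1.9 [[-0.0022, 0.9935, 0.1141, 0.5049], [0.0016, 0.1141, -0.9935, 0.0004], [-1.0, -0.002, -0.0018, 0.4039], [0.0, 0.0, 0.0, 1.0]]
```

View pics/w1.png

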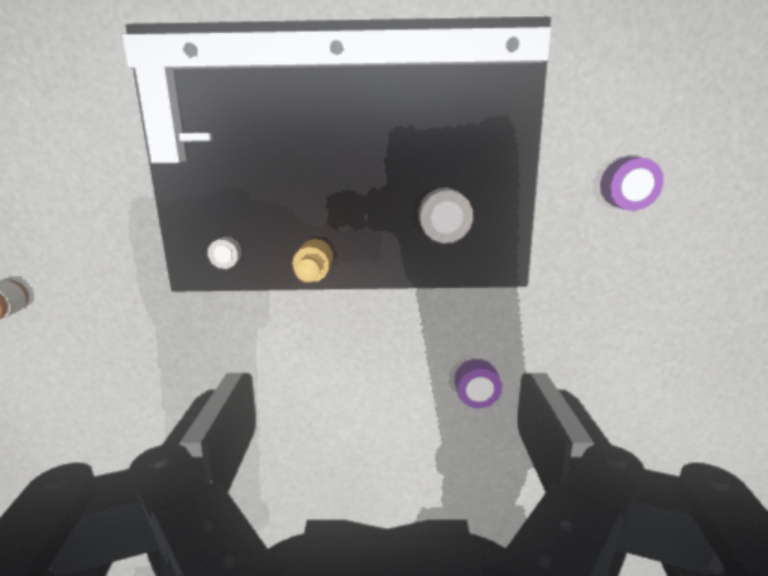

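The wrist view at 1.5x shows the disc centred at about (446,215), the rail's -y end at (548,62), and the near tray corners at (171,291) and (528,286). The stop corner is at (178,162) and the lip end at (210,136).

```bash
python3 - <<'E'
from h import *
from scipy.optimize import least_squares
d=np.load("w1.npz");K,W=d["K"],d["W"]
P=np.array([[-100,150,10],[-100,-150,10],[70,-145,24],[90,-145,24],[90,145,24],[23.5,98,16],[6,120,24]])/1e3
px=np.array([[171,291],[528,286],[548,62],[550,28],[124,35],[210,136],[178,162]])/1.5
def w(s,P): c,n=np.cos(s[2]),np.sin(s[2]);return np.c_[s[0]+c*P[:,0]-n*P[:,1],s[1]+n*P[:,0]+c*P[:,1],P[:,2]]
r=least_squares(lambda s:(proj(K,W,w(s,P))-px).ravel(),[.558,.04,.115],loss="soft_l1")
s=r.x;print("tray",s[:2].round(4),np.degrees(s[2]).round(2));print((proj(K,W,w(s,P))-px).round(1).tolist())
np.save("tray.npy",s)
for n,p,z in [("disc",(446,215),.03),("small",(223,253),.022),("knob",(311,266),.056),("knobfoot",(313,262),.03)]:
    q=unproj(K,W,np.array(p)/1.5,z);c,m=np.cos(s[2]),np.sin(s[2]);e=q[:2]-s[:2]
    print(n,q.round(4),"tray",(c*e[0]+m*e[1]).round(4),(-m*e[0]+c*e[1]).round(4))
E
```

```text
tray [0.5569 0.0388] 7.31
[[-0.7, 0.8], [0.3, 1.4], [0.1, -0.8], [0.7, 0.0], [-0.7, -0.4], [-0.4, 0.3], [0.5, -0.0]]
disc [ 0.5324 -0.0419  0.03  ] tray -0.0346 -0.0769
small [0.4813 0.1267 0.022 ] tray -0.0638 0.0968
knob [0.4889 0.0524 0.056 ] tray -0.0657 0.0222
knobfoot [0.4845 0.0547 0.03  ] tray -0.0698 0.025
```

Request:
servo_tool(
  motion=[
    [0.03,-0.015,0.025,-0.7,0.53],
    [0.07,-0.0255,0.0455,-0.7,0.53],
    [0.11,-0.0255,0.0455,-0.7,0.53],
    [0.15,-0.0255,0.0455,-0.7,0.53],
    [0.175,-0.0255,0.0455,-0.7,0.53],
    [0.19,-0.0255,0.0455,-0.7,0.53],
    [0.195,-0.0255,0.0455,-0.7,0.53],
    [0.195,-0.0255,0.0455,-0.7,0.53],
  ],
)

```text
clock: 2.75
tcp_pos: [0.4833, -0.0502, 0.2085]
orientation: [1.117, 1.268, -1.121]
contact_force: [0.3, -0.3, -0.2]
grip_width: 0.0203
```

```bash
cat >> h.py <<'E'
def tr(p):
    s=np.load("tray.npy");c,m=np.cos(s[2]),np.sin(s[2]);e=np.array(p[:2])-s[:2];return np.array([c*e[0]+m*e[1],-m*e[0]+c*e[1]])
def status(name):
    T=tool();o=get_obs();s=np.load("tray.npy")
    print(o["clock"],"tcp tray",tr(T[:2,3]).round(4),"z",T[2,3].round(4),"yawerr",(np.degrees(np.arctan2(T[1,1],T[0,1])-s[2])).round(2),"F",o["contact_force"].round(1),o["grip_width"].round(4))
    K,W=cam("wrist");np.savez("w1.npz",K=K,W=W)
    cv2.imwrite(f"pics/{name}.png",cv2.resize(grab_frame("wrist")[:,:,::-1],None,fx=1.5,fy=1.5))
E
python3 -c "
from h import *
status('w2')"
```

```text
Traceback (most recent call last):
  File "h.py", line 17, in status
    print(o["clock"],"tcp tray",tr(T[:2,3]).round(4),"z",T[2,3].round(4),"yawerr",(np.degrees(np.arctan2(T[1,1],T[0,1])-s[2])).round(2),"F",o["contact_force"].round(1),o["grip_width"].round(4))
                                                                                                                                                                        ^^^^^^^^^^^^^^^^^^^^^
AttributeError: 'float' object has no attribute 'round'
```

Request:
servo_tool(
  motion=[
    [0.01,0,0,0,0.53],
    [0.018,0,0,0,0.53],
    [0.02,0,0,0,0.53],
    [0.02,0,0,0,0.53],
  ],
)

```text
clock: 3.15
tcp_pos: [0.4831, -0.0502, 0.1883]
orientation: [1.117, 1.268, -1.122]
contact_force: [1.0, -0.7, -0.9]
grip_width: 0.0201
```

```bash
sed -i 's/o\["grip_width"\].round(4)/round(float(o["grip_width"]),4)/' h.py; python3 -c "
from h import *
status('w2')"
```

```text
3.15 tcp tray [-0.0845 -0.0789] z 0.1883 yawerr -0.32 F [ 1.  -0.7 -0.9] 0.0201
```

View pics/w2.png

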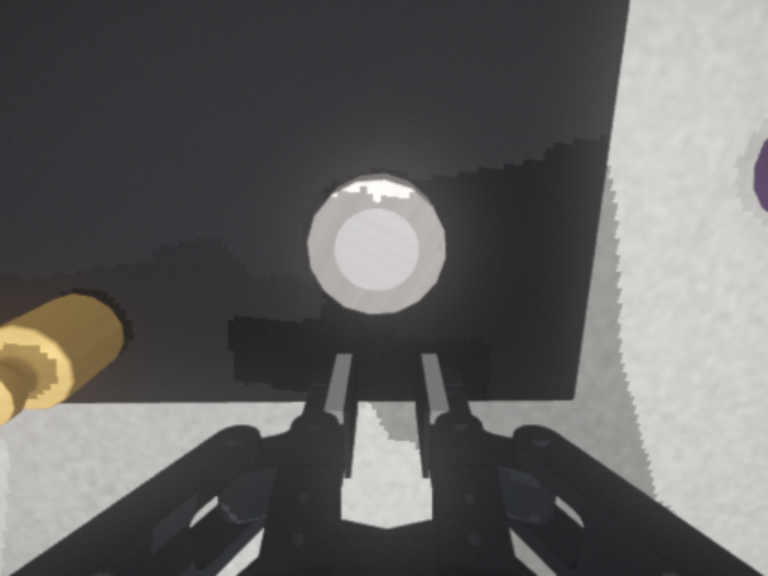

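The disc centre is at (376,245), nearly centred on the finger gap (about 388, 2 mm off in y). The knob weight at the left is well clear. Next I push towards the rail.

Request:
servo_tool(
  motion=[
    [0,0.006,-0.002,-0.3,0.53],
    [0,0.011,-0.002,-0.3,0.53],
    [0,0.016,-0.002,-0.3,0.53],
    [0,0.022,-0.002,-0.3,0.53],
    [0,0.029,-0.002,-0.3,0.53],
    [0,0.036,-0.002,-0.3,0.53],
    [0,0.043,-0.002,-0.3,0.53],
    [0,0.05,-0.002,-0.3,0.53],
  ],
)

```text
clock: 4.0
tcp_pos: [0.5333, -0.042, 0.1883]
orientation: [1.113, 1.27, -1.117]
contact_force: [-0.2, -0.0, 1.0]
grip_width: 0.0202
```

Request:
servo_tool(
  motion=[
    [0,0.006,0,0,0.53],
    [0,0.012,0,0,0.53],
    [0,0.018,0,0,0.53],
    [0,0.024,0,0,0.53],
    [0,0.03,0,0,0.53],
    [0,0.035,0,0,0.53],
    [0,0.039,0,0,0.53],
    [0,0.042,0,0,0.53],
  ],
)

```text
clock: 4.8
tcp_pos: [0.5752, -0.0366, 0.1881]
orientation: [1.113, 1.27, -1.117]
contact_force: [-0.7, 0.3, 0.4]
grip_width: 0.0202
```

```bash
python3 -c "
from h import *
status('w3')"
```

```text
4.8 tcp tray [ 0.0086 -0.0772] z 0.1881 yawerr -0.02 F [-0.7  0.3  0.4] 0.0202
```

View pics/w3.png

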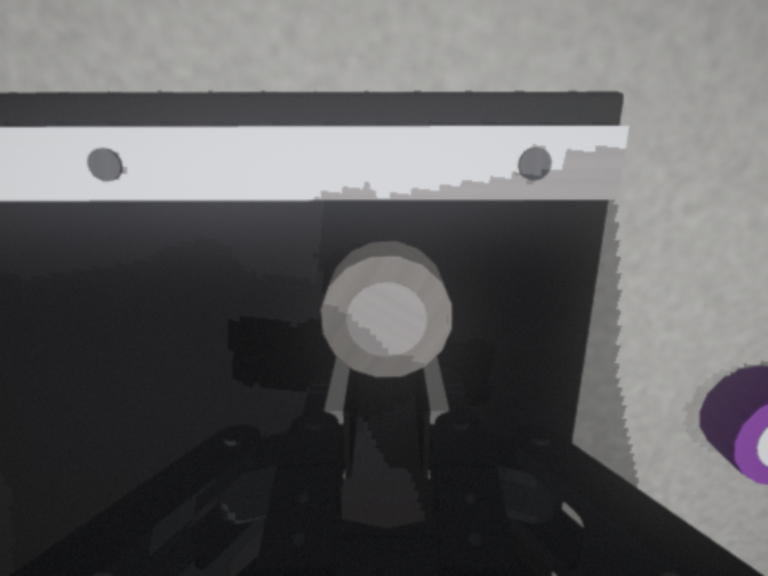

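The disc sits squarely between the fingertips, with its top centre at (387,316). The rail's inner edge is at row 200, so there is some gap left.

```bash
python3 -c "
from h import *
d=np.load('w1.npz')
for n,p,z in [('disc',(387,316),.03),('rail',(387,200),.024)]: print(n,tr(unproj(d['K'],d['W'],np.array(p)/1.5,z)).round(4))"
```

```text
disc [ 0.0369 -0.0783]
rail [ 0.0703 -0.0783]
```

Request:
servo_tool(
  motion=[
    [0,0.004,0,0,0.53],
    [0,0.008,0,0,0.53],
    [0,0.011,0,0,0.53],
    [0,0.0125,0,0,0.53],
    [0,0.0135,0,0,0.53],
    [0,0.0135,0,0,0.53],
  ],
)

```text
clock: 5.45
tcp_pos: [0.5891, -0.0348, 0.1881]
orientation: [1.114, 1.27, -1.117]
contact_force: [0.3, -0.0, -0.2]
grip_width: 0.0199
```

Request:
servo_tool(
  motion=[
    [0,0.0005,0,0,0.53],
    [0,0.001,0,0,0.53],
    [0,0.001,0,0,0.53],
  ],
)

```text
clock: 5.75
tcp_pos: [0.5899, -0.0348, 0.1881]
orientation: [1.113, 1.27, -1.117]
contact_force: [-0.1, -0.3, 0.5]
grip_width: 0.0201
```

Request:
servo_tool(
  motion=[
    [0,0.0007,0,0,0.53],
    [0,0.0014,0,0,0.53],
    [0,0.0014,0,0,0.53],
  ],
)

```text
clock: 6.05
tcp_pos: [0.5906, -0.0347, 0.1878]
orientation: [1.112, 1.271, -1.119]
contact_force: [-4.6, -0.3, 2.2]
grip_width: 0.02
```

```bash
python3 -c "
from h import *
status('w4')"
```

```text
6.05 tcp tray [ 0.0241 -0.0771] z 0.1878 yawerr -0.02 F [-4.6 -0.3  2.2] 0.02
```

View pics/w4.png

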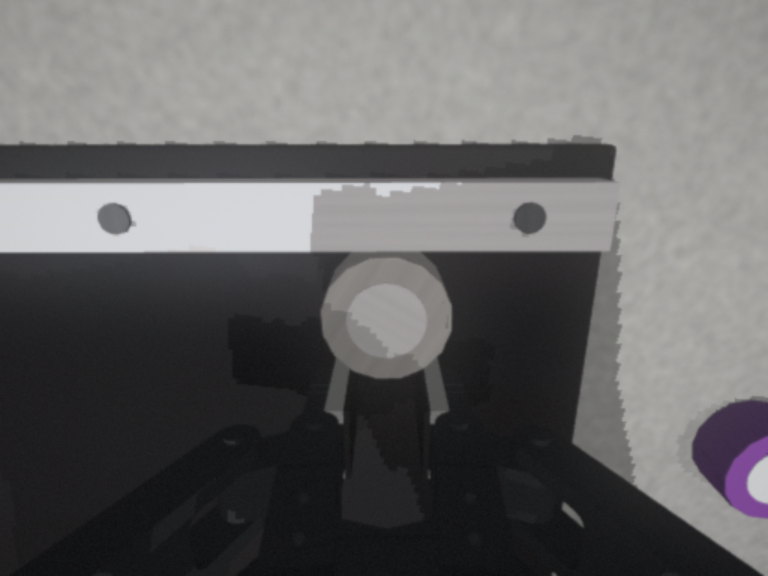

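The disc's rim now meets the rail edge (row 251), and a reaction of 4.6 N confirms the contact. Next I back off, shut the fingers and go round to the disc's -y side, yawed 10° so the push also bears on the rail.

Request:
servo_tool(
  motion=[
    [0,-0.01,0,0,0.53],
    [0,-0.028,0,0,0.53],
    [0,-0.028,0.015,3,1],
    [0,-0.028,0.035,6,1],
    [0,-0.028,0.053,10,1],
    [0,-0.028,0.053,10,1],
    [0,-0.01,0.053,10,1],
    [0,0.005,0.053,10,1],
  ],
)

```text
clock: 6.9
tcp_pos: [0.6031, -0.0872, 0.1878]
orientation: [1.243, 1.19, -1.249]
contact_force: [0.0, 0.4, -0.2]
grip_width: 0.0001
```

```bash
python3 -c "
from h import *
status('w5')"
```

```text
6.9 tcp tray [ 0.0298 -0.1308] z 0.1878 yawerr -10.11 F [ 0.   0.4 -0.2] 0.0001
```

View pics/w5.png

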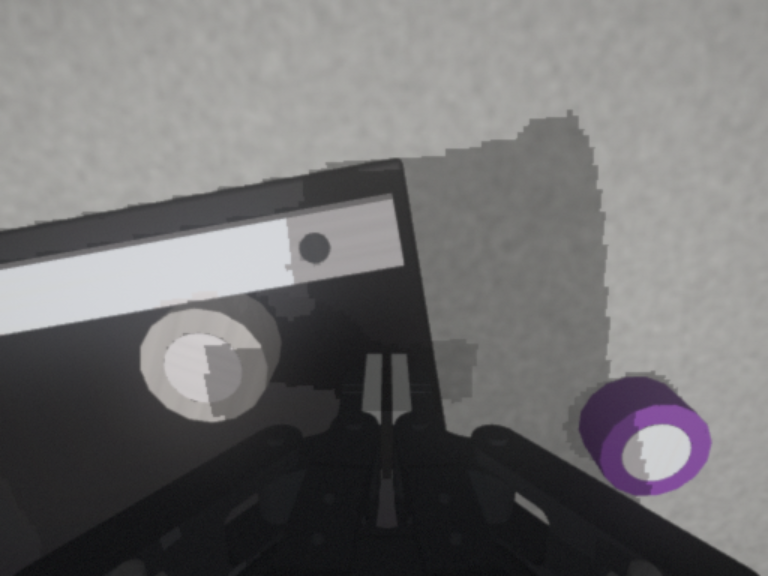

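The disc is still by the rail at (205,362), and the shut fingers are at (388,380) on its -y side. Next I align in x and push along the rail.

Request:
servo_tool(
  motion=[
    [0,0.01,-0.002,0,1],
    [0,0.0162,-0.0029,0,1],
    [0,0.0154,-0.008,0,1],
    [0,0.0144,-0.013,0,1],
    [0,0.0137,-0.017,0,1],
    [0,0.013,-0.021,0,1],
    [0,0.0123,-0.025,0,1],
    [0,0.0114,-0.03,0,1],
  ],
)

```text
clock: 7.75
tcp_pos: [0.6181, -0.0568, 0.1883]
orientation: [1.244, 1.188, -1.246]
contact_force: [0.1, -1.4, -0.2]
grip_width: -0.0001
```

Request:
servo_tool(
  motion=[
    [0,-0.0009,-0.005,0,1],
    [0,-0.0018,-0.01,0,1],
    [0,-0.0027,-0.015,0,1],
    [0,-0.0036,-0.02,0,1],
    [0,-0.0044,-0.025,0,1],
    [0,-0.0053,-0.03,0,1],
    [0,-0.0062,-0.035,0,1],
    [0,-0.0069,-0.039,0,1],
  ],
)

```text
clock: 8.55
tcp_pos: [0.613, -0.0169, 0.1883]
orientation: [1.244, 1.188, -1.245]
contact_force: [-0.0, 0.2, -0.0]
grip_width: 0.0002
```

```bash
python3 -c "
from h import *
status('w6')"
```

```text
8.55 tcp tray [ 0.0486 -0.0624] z 0.1883 yawerr -10.05 F [-0.   0.2 -0. ] 0.0002
```

View pics/w6.png

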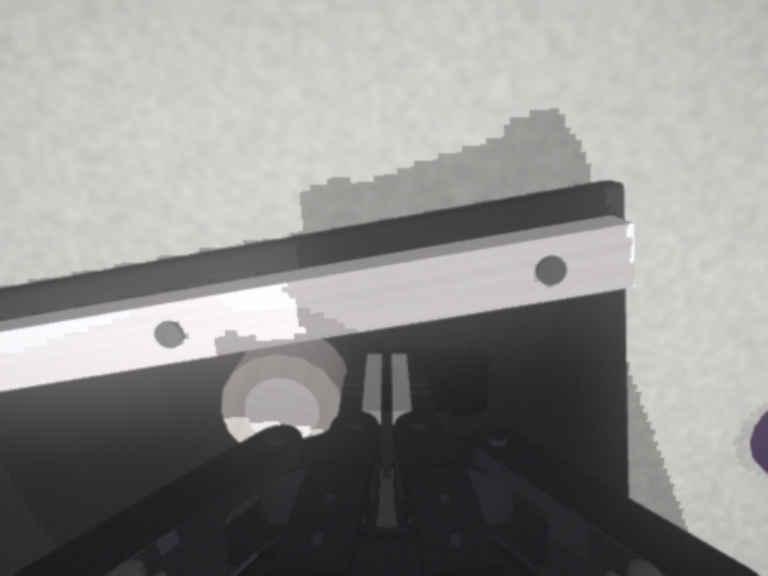

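The disc, centre about (283,402), is against the rail and being pushed by the finger side at about (345,390).

```bash
python3 -c "
from h import *
d=np.load('w1.npz')
for n,p,z in [('disc',(283,402),.03),('rail',(283,344),.024)]: print(n,tr(unproj(d['K'],d['W'],np.array(p)/1.5,z)).round(4))"
```

```text
disc [ 0.0532 -0.0308]
rail [ 0.0705 -0.0338]
```

Request:
servo_tool(
  motion=[
    [0,-0.0011,-0.006,0,1],
    [0,-0.0021,-0.012,0,1],
    [0,-0.0032,-0.018,0,1],
    [0,-0.0042,-0.024,0,1],
    [0,-0.0053,-0.03,0,1],
    [0,-0.0064,-0.036,0,1],
    [0,-0.0074,-0.042,0,1],
    [0,-0.0085,-0.048,0,1],
  ],
)

```text
clock: 9.4
tcp_pos: [0.6067, 0.0327, 0.1884]
orientation: [1.244, 1.189, -1.245]
contact_force: [-0.2, 0.1, 0.4]
grip_width: 0.0003
```

Request:
servo_tool(
  motion=[
    [0,-0.0011,-0.006,0,1],
    [0,-0.0021,-0.012,0,1],
    [0,-0.0032,-0.018,0,1],
    [0,-0.0042,-0.024,0,1],
    [0,-0.0053,-0.03,0,1],
    [0,-0.0064,-0.036,0,1],
    [0,-0.0074,-0.042,0,1],
    [0,-0.0085,-0.048,0,1],
  ],
)

```text
clock: 10.2
tcp_pos: [0.6004, 0.0815, 0.1884]
orientation: [1.244, 1.189, -1.245]
contact_force: [0.3, -0.4, -0.3]
grip_width: 0.0003
```

```bash
python3 -c "
from h import *
status('w7')"
```

```text
10.2 tcp tray [0.0486 0.0369] z 0.1884 yawerr -10.0 F [ 0.3 -0.4 -0.3] 0.0003
```

View pics/w7.png

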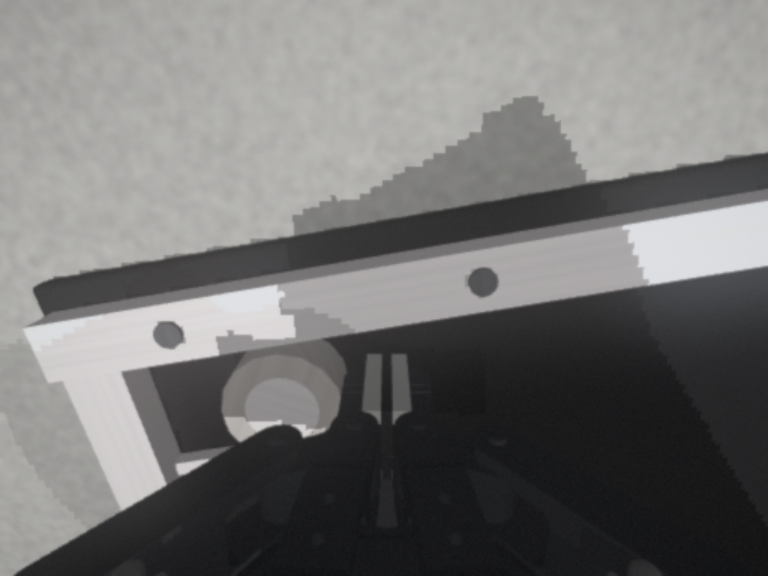

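The disc is still against the rail at (283,402), about to enter the pocket. The stop's face starts at (150,370), which leaves about 31 mm.

Request:
servo_tool(
  motion=[
    [0,-0.0009,-0.005,0,1],
    [0,-0.0018,-0.01,0,1],
    [0,-0.0027,-0.015,0,1],
    [0,-0.0035,-0.02,0,1],
    [0,-0.0042,-0.024,0,1],
    [0,-0.0048,-0.027,0,1],
    [0,-0.005,-0.028,0,1],
    [0,-0.005,-0.028,0,1],
  ],
)

```text
clock: 11.05
tcp_pos: [0.5965, 0.1114, 0.1886]
orientation: [1.243, 1.19, -1.243]
contact_force: [-0.3, -0.1, 0.3]
grip_width: 0.0001
```

Request:
servo_tool(
  motion=[
    [0,-0.0001,-0.0007,0,1],
    [0,-0.0002,-0.0014,0,1],
    [0,-0.0002,-0.0014,0,1],
  ],
)

```text
clock: 11.35
tcp_pos: [0.5965, 0.1122, 0.1886]
orientation: [1.243, 1.19, -1.243]
contact_force: [0.5, -2.2, 0.8]
grip_width: 0.0005
```

Request:
servo_tool(
  motion=[
    [0,-0.0001,-0.0007,0,1],
    [0,-0.0002,-0.0014,0,1],
    [0,-0.0002,-0.0014,0,1],
  ],
)

```text
clock: 11.65
tcp_pos: [0.5965, 0.1126, 0.1886]
orientation: [1.243, 1.188, -1.245]
contact_force: [0.7, -4.9, 1.1]
grip_width: -0.0001
```

Request:
servo_tool(
  motion=[
    [0,-0.0001,-0.0007,0,1],
    [0,-0.0002,-0.0014,0,1],
    [0,-0.0002,-0.0014,0,1],
  ],
)

```text
clock: 11.95
tcp_pos: [0.5965, 0.113, 0.1886]
orientation: [1.242, 1.187, -1.246]
contact_force: [1.1, -6.7, 1.8]
grip_width: 0.0
```

```bash
python3 -c "
from h import *
status('w8')"
```

```text
11.95 tcp tray [0.0487 0.0685] z 0.1886 yawerr -10.04 F [ 1.1 -6.7  1.8] 0.0
```

View pics/w8.png

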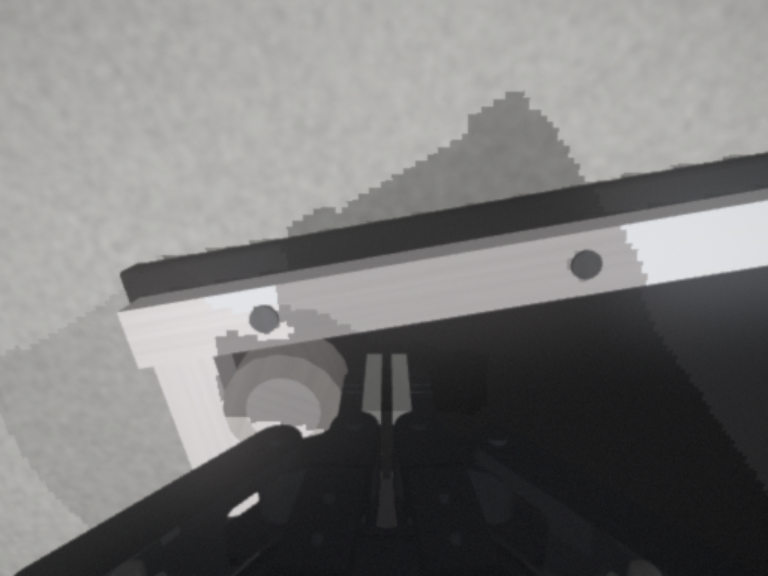

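The disc rests in the corner, its rim at (222,390) on the stop. The TCP is at the predicted y with a rising 6.7 N reaction. I back off along -y, rise, and look from above.

Request:
servo_tool(
  motion=[
    [0,0.002,0.01,0,1],
    [0,0.004,0.025,0,1],
    [0,0.004,0.035,0,1],
    [-0.03,0.004,0.035,0,1],
    [-0.07,0.004,0.035,0,1],
    [-0.11,-0.01,0.02,0,1],
    [-0.15,-0.03,-0.0,0,1],
    [-0.17,-0.05,-0.01,0,1],
  ],
)

```text
clock: 12.8
tcp_pos: [0.5473, 0.127, 0.3624]
orientation: [1.246, 1.186, -1.241]
contact_force: [0.0, 0.6, 0.2]
grip_width: -0.0001
```

Request:
servo_tool(
  motion=[
    [-0.01,-0.02,0,0,1],
    [-0.01,-0.02,0,0,1],
    [-0.01,-0.02,0,0,1],
  ],
)

```text
clock: 13.1
tcp_pos: [0.5274, 0.1273, 0.3724]
orientation: [1.247, 1.185, -1.24]
contact_force: [-0.4, -0.6, -1.1]
grip_width: 0.0001
```

```bash
python3 -c "
from h import *
status('w9')"
```

```text
13.1 tcp tray [-0.018   0.0915] z 0.3724 yawerr -10.03 F [-0.4 -0.6 -1.1] 0.0001
```

View pics/w9.png

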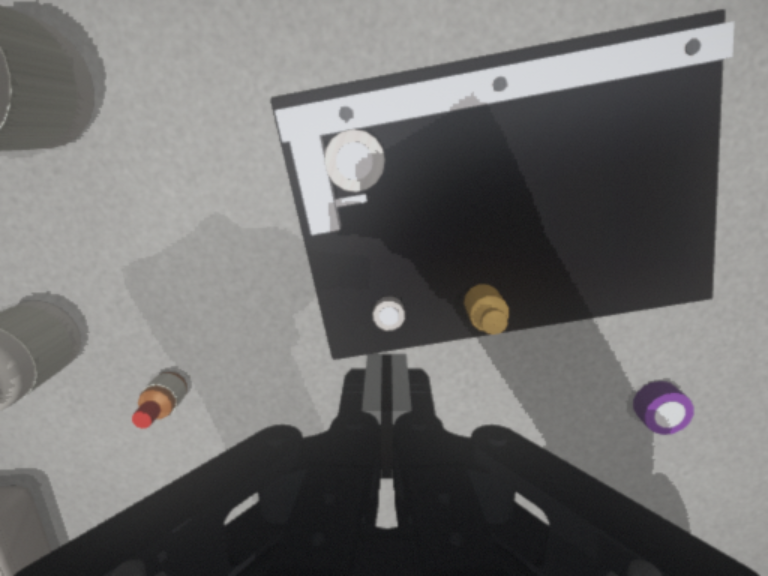

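The disc is in the corner at (355,161), and the rail/stop inner corner is at about (322,135). The small disc (389,315), knob weight (487,310) and vial (155,400) are standing. I check this numerically.

```bash
python3 -c "
from h import *
d=np.load('w1.npz');K,W=d['K'],d['W']
im=cv2.imread('pics/w9.png',0)[115:210,300:400]
print(cv2.HoughCircles(cv2.GaussianBlur(im,(3,3),0),cv2.HOUGH_GRADIENT,1,50,param1=100,param2=15,minRadius=26,maxRadius=34))
f=lambda p,z:tr(unproj(K,W,np.array(p)/1.5,z)).round(4)
for n,p,z in [('disc',(355,161),.03),('corner',(322,135),.024),('rail-yend',(733,58),.024),('stopcorner',(312,235),.024),('lipend',(367,200),.016),('small',(389,315),.022),('near+y',(333,358),.01),('near-y',(712,299),.01)]: print(n,f(p,z))"
```

```text
[[[52.5 46.5 31.1]]]
disc [0.0498 0.0999]
corner [0.0696 0.1186]
rail-yend [ 0.0697 -0.1449]
stopcorner [0.0055 0.1399]
lipend [0.0218 0.0978]
small [-0.0642  0.0971]
near+y [-0.0976  0.1484]
near-y [-0.0987 -0.1483]
```

```bash
python3 -c "
from bench import *
print(hand_in())"
```

```text
the job is handed in; nothing more can be done
None
```

The disc is in the corner pocket against both the rail and the end stop, and the job is handed in; `hand_in()` gave no verdict. I pushed it straight across to the rail between slightly open fingertips. Then I slid it along the rail with the shut fingers, yawed 10° so the push also bore on the rail, until it met the end stop.

- **Contact:** the reaction was about 4.6 N at the rail and 6.7 N at the end stop.
- **Disc position:** the last wrist picture put the disc at tray x = 49.8, y = 99.9 mm, against a home position of 50, 100. An independent circle fit agreed to about 1 mm.
- **Bystanders:** the small disc measured within 1 mm of where it started. The knob weight and vial looked undisturbed in that picture. I did not re-measure the jar, flask, dish or spatula, but the hand stayed well away from them.
- **Disagreement:** while pressing at the rail and sliding, my tray frame read the disc's x 2–3 mm high (52–53 mm). That is about the calibration error, and the last picture did not show it.
- **Finish:** the hand ended about 0.19 m above the tray floor, clear of everything, 13 s into the 54 s allowed.

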